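# Widen the roller stand by one hole and load its roller

### The arm

A 7-joint arm with a two-finger parallel gripper is mounted at the origin on the work surface. World frame = base frame: x ahead of the robot, y to its left, z up, the work surface at z = 0. Lengths are in m, angles in rad, forces in N, time in s.
With the tool pointing down it reaches from about 0.425 to 0.975 m from the base axis. Payload 16.7 kg.
Tool frame: the origin (TCP) lies between the finger pads; the fingertips stand 19 mm ahead of it and the grasp point (between the pads) is the TCP (manip.tip_reach is the distance from the TCP to the fingertips, in m); z points along the fingers, y is the line along which they close (so a half turn about z gives the same grasp; the last joint's range is limited). The gripper opens to 85 mm and grips with 20 to 120 N. Pads are 22 mm wide; open, the fingers measure 114 mm over their backs; the gripper's body (76 mm by 85 mm) begins 54 mm behind the grasp point. The pads swing forward as they close: fully open they stand 13 mm farther back than shut.
Start: joints at [-1.444, 0.426, 0.074, 1.606, -0.034, 1.111, -0.067], TCP at [0.184, 0.649, 0.25] pointing down, gripper open.
Joint ranges: [-2.85, 2.85], [-0.5, 2.14], [-1.23, 1.37], [0.21, 2.46], [-1.02, 4.16], [0.16, 2.05], [-2.73, 2.73]. Speed limits (rad/s): [1.89, 1.89, 2.39, 2.39, 3.01, 3.01, 3.01].

### API

Orientations are given as a unit quaternion [x, y, z, w].
In Python, from rig import manip, get_image, camera_model gives the robot as it stands.
- The arm moves only by the tool move_arm, never from a script. Its argument "series" is a list of rows, each an object with "grip": the opening, from 0 (shut) to 1 (fully open); "travel": the shift along the world's x, y, z in cm, a list of three; "rot": the turn, a rotation vector about the world's x, y, z in degrees, a list of three. A call has 1 to 20 rows; each row is the pose to reach, as a shift and turn from the pose commanded when the call began; what a row does not reach only later rows make up. A row lasts 1/8 s, in which the tool goes at most 62.5 mm and 10.7 degrees, less where a joint would pass 70% of its speed; a pose out of reach is approached as far as the arm can. A call with a gripper value outside its range is refused whole. The fingers move at their own pace and stop on an object; "newtons" is the grip in N (left out, the last holds). Time passes only in rows, so rows that repeat a pose let the fingers close. It gives the time, the measured TCP pose, the force, the opening and the grip force at its end, in the units of the state.
- manip.get_obs(): the state, without advancing time (a new reading comes with each control period).
- get_image(name): name is "scene" or "top" or "wrist"; returns the picture (420x560x3 uint8, red, green, blue); there is no depth.
- camera_model(name): a dict with "fx", "fy", "cx", "cy" (pixels), "distortion" ([k1, k2, p1, p2, k3] as OpenCV has them; the pictures are not rectified), "cam_to_world" (4x4, takes a point from camera to world coordinates). Camera axes: x right, y down, z forward; pixel columns grow to the right and rows downward; lengths in m; the calibration is good to about 2 mm. A picture is of the moment at which its call begins: read the wrist's pose just before it. camera_model takes no time and is no camera call; for the wrist camera it gives the pose at the moment of the call.
- manip.hand_in(): hands the job in; it is judged then, once.
The state is a dict: "time": time; "q": joint angles; "qvel": joint speeds; "joint_torque": joint torques, N m; "eef_pos": TCP position; "orientation": TCP orientation; "force": force on the tool from outside, world axes, zero at the start; "ft_torque": the same for the moment, N m; "gripper_width": finger opening in m; "finger_force": force on a finger pad.
Only numpy, scipy, OpenCV 4.12 (cv2) and the standard library are available. Lean on these libraries where they do the work, as an engineer would, in place of code of your own. Each camera call takes 0.05 s, during which the arm holds its last target. There are 200 camera calls.

### The job

Widen the roller stand by one hole: push its sprung button in, slide the grey sleeve outwards gently, without straining the button, until the button pops out through the very next hole. Then take the rubber roller from its plywood rest and lay it gently in the two notches of the stand. Leave the other things on the bench where they are.

Things in the scene. Friction and masses are not known exactly. Their poses are not given: they have to be found in the camera images.
- stand: The roller stand, fixed to the bench. Origin on the bench, straight below the button; y runs along its square tube and points to the movable end, x to the side where the button sticks out, z up. Tube axis 75 mm above the bench, over x = y = 0. A 24 mm dark inner tube runs from a post at y = -125 mm (foot plate 130 x 50 x 12 mm under it). Nothing stands beside the tube between the two posts.
- fixed_notch (a point): Where a journal's axis lies in the fixed post's V-notch: stand y = -125 mm, 135 mm above the bench. Notch 90 degrees, open upwards, 12 mm thick along y, bottom 126.5 mm and lips 152 mm above the bench, symmetrical about x = 0.
- sleeve: Grey outer tube, 30 mm square, slides only along the stand's y; origin on the tube axis, at first within 1.5 mm of the button. Spans sleeve y = -111 to +75 mm. Wall 2 mm; on its +x face a row of holes: at the origin a longish one (18 mm) where the button stands at first; next, 38 to 58 mm towards sleeve -y, a round one of 15 mm in a bright hole plate set anew each time; last a hole at -98 mm.
- moving_notch (a point): Where a journal's axis lies in the movable post's V-notch, like the fixed one: sleeve y = +80 mm, 135 mm above the bench. The post (34 mm wide in x, 12 mm in y) is part of the sleeve and slides over the bench. The sleeve slides to +y with 5 N of friction; leaving the first hole takes 10 to 20 N with the button squeezed flush; at the next hole the button pops out and stops it dead (1 mm play).
- button: The sprung steel button, a dome of 13 mm diameter on the inner tube, out through the sleeve's hole to +x; it does not move along the tube. Origin at the dome's centre: stand x = 13.8 (when out), y = 0, z = 75 mm. It goes in along -x against 2 N at first, 6 N fully in. More than 15 N between it and the sleeve strains it. A gripper from above, closed across x on sleeve and button, presses it flush.
- button_tip (a point): Top of the dome, 6.5 mm from the button's origin to +x: 5.3 mm proud of the sleeve when out, level with the sleeve's face when flush, inside it when under the wall. Once it is flush, its roundness lets the hole's edge push it the rest of the way under as the sleeve is slid by the same grip; the next hole then comes up beside the grip.
- roller: The loose roller, about 0.45 kg: black rubber body 40 mm diameter, 216 mm long, with 12 mm steel journals sticking out 42 mm at each end. Origin at its middle on its axis, y along it. In the widened stand its middle lies midway between the two notch points, the body between the posts with 7 mm or more to spare at each end. At first it lies in its rest, axis 60 mm above the bench.
- rest: Plywood rest of the roller, fixed: board 90 x 290 x 10 mm with two notched uprights at y = -126 and +126 mm, lips 77 mm high. Origin on the bench at its middle, y axis along the roller.
- tape_roll: Roll of paper tape lying flat, 90 mm diameter, 24 mm high, origin at the middle of its underside. Leave alone.
- squeegee: Grey plastic squeegee blade lying flat, 70 x 100 x 12 mm, origin under its middle. Leave alone.
- mug: White mug, 80 mm diameter, 90 mm high, origin under its middle. Leave alone.
- brush: Brush lying on the bench. Leave alone.
- spray: White bottle, 52 mm diameter, 140 mm high, origin under its middle. Leave alone.
- weeder: Small screwdriver-shaped hand tool lying on the bench. Leave alone.
- card_box: Cardboard box 80 x 120 x 50 mm, origin under its middle. Leave alone.

How it is judged:
By the outcome, as a careful person would: the job done as asked, in the order asked, and still so for the second after the job is handed in, with the robot touching nothing.
It also fails if it takes over 54 s, if anything falls off the work surface, if the arm or the gripper's body presses on something with over 40 N, if the wrist force passes 120 N, or if a joint passes its speed limit or range.

## Working session

There is one attempt and no reset: what is moved stays moved. The work goes in short steps, Python scripts to look and compute and a tool call to move; the robot and the scene stay as the last step left them, time stands still between calls to the robot, and variables do not carry over. Pictures are saved under pics/ and viewed, at most 10 in all, crops included, and the job is handed in when it is done.

Besides the shell and the picture viewer there is one more tool, called after "Emit:" by a JSON object that holds its "fn" and its "kwargs". move_arm: Moves the arm, as the interface text tells. Its arguments: {"type":"object","properties":{"series":{"type":"array","items":{"type":"object","properties":{"grip":{"type":"number"},"travel":{"type":"array","items":{"type":"number"}},"rot":{"type":"array","items":{"type":"number"}}}}},"newtons":{"type":"number"}},"required":["series"]}

```bash
mkdir -p pics; ls; python3 - <<'E'
from rig import manip,get_image,camera_model
import cv2,numpy as np
for n in("scene","top"):
    cv2.imwrite(f"pics/{n}0.png",cv2.cvtColor(get_image(n),cv2.COLOR_RGB2BGR))
    c=camera_model(n);print(n,c["fx"],c["cx"],c["cy"],c["distortion"],np.round(c["cam_to_world"],3).tolist())
o=manip.get_obs();print({k:np.round(v,3).tolist() for k,v in o.items()})
E
```

```text
pics
scene 405.74333468223324 273.2096343974328 204.58853008772078 [-0.04755578  0.          0.          0.          0.        ] [[-0.868, 0.367, -0.334, 0.922], [0.496, 0.627, -0.601, 0.676], [-0.011, -0.687, -0.726, 0.946], [0.0, 0.0, 0.0, 1.0]]
top 418.1391539542465 275.7238463952129 213.09809198881257 [-0.1321335  0.         0.         0.         0.       ] [[-0.019, -0.99, 0.136, 0.417], [-1.0, 0.019, -0.001, -0.019], [-0.002, -0.136, -0.991, 1.135], [0.0, 0.0, 0.0, 1.0]]
{'time': 0.1, 'q': [-1.444, 0.427, 0.074, 1.607, -0.034, 1.111, -0.067], 'qvel': [-0.002, -0.003, -0.0, -0.003, -0.001, -0.001, 0.001], 'joint_torque': [0.009, -95.152, 3.772, -46.441, 0.02, 0.007, -0.0], 'eef_pos': [0.184, 0.649, 0.25], 'orientation': [0.138, 0.99, -0.001, -0.0], 'force': [-0.094, -0.58, 0.214], 'ft_torque': [-0.034, 0.029, -0.05], 'finger_force': 0.0, 'gripper_width': 0.085}
```

View pics/scene0.png

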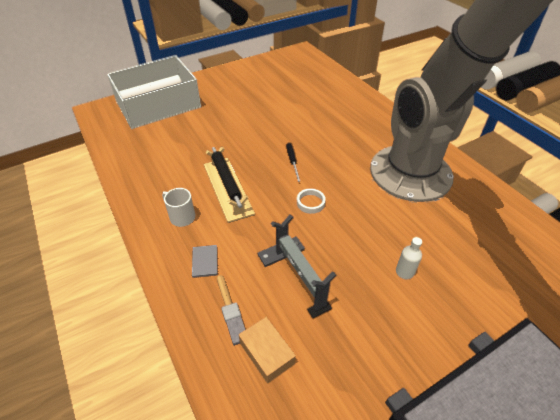

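View pics/top0.png

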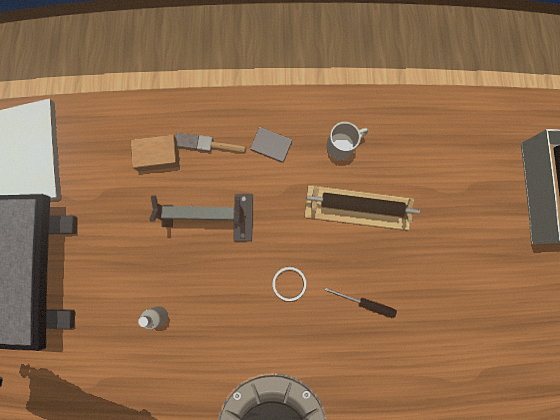

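The scene view shows the stand at about (300,265), with its fixed post at (283,240) and its moving post at (320,295). The roller in its rest is at (228,180). In the top view the stand spans (155..243, 213) and the roller lies at (362,205). I'll zoom in on both.

```bash
cat > h.py <<'E'
from rig import manip,get_image,camera_model
import cv2,numpy as np
def ray(c,uv):
    K=np.array([[c["fx"],0,c["cx"]],[0,c["fy"],c["cy"]],[0,0,1]])
    p=cv2.undistortPoints(np.array(uv,float).reshape(-1,1,2),K,np.array(c["distortion"])).reshape(-1,2)
    T=np.array(c["cam_to_world"]);d=np.c_[p,np.ones(len(p))]@T[:3,:3].T
    return T[:3,3],d
def onz(c,uv,z):
    o,d=ray(c,uv);return o+d*((z-o[2])/d[:,2])[:,None]
def proj(c,P):
    T=np.linalg.inv(np.array(c["cam_to_world"]));K=np.array([[c["fx"],0,c["cx"]],[0,c["fy"],c["cy"]],[0,0,1]])
    return cv2.projectPoints(np.array(P,float).reshape(-1,1,3),cv2.Rodrigues(T[:3,:3])[0],T[:3,3],K,np.array(c["distortion"]))[0].reshape(-1,2)
def crop(im,u0,v0,w,h,s): return cv2.resize(im[v0:v0+h,u0:u0+w],None,fx=s,fy=s,interpolation=cv2.INTER_CUBIC)
E
python3 - <<'E'
from h import *
s=cv2.imread("pics/scene0.png");t=cv2.imread("pics/top0.png")
a=crop(s,255,210,90,110,4); b=crop(s,200,140,60,80,4); c=crop(t,145,185,115,60,4); d=crop(t,300,180,125,55,4)
o=np.zeros((600,800,3),np.uint8)
o[0:440,0:360]=a; o[0:320,360:600]=b
o[440-80:600,360:800][:240]=0; 
c=crop(t,145,185,115,60,3.8)[:160]; 
o[330:330+228,362:362+437]=crop(t,145,185,115,60,3.8)[:228,:437]
cv2.imwrite("pics/z0.png",o)
E
```

```text
(no output)
```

View pics/z0.png

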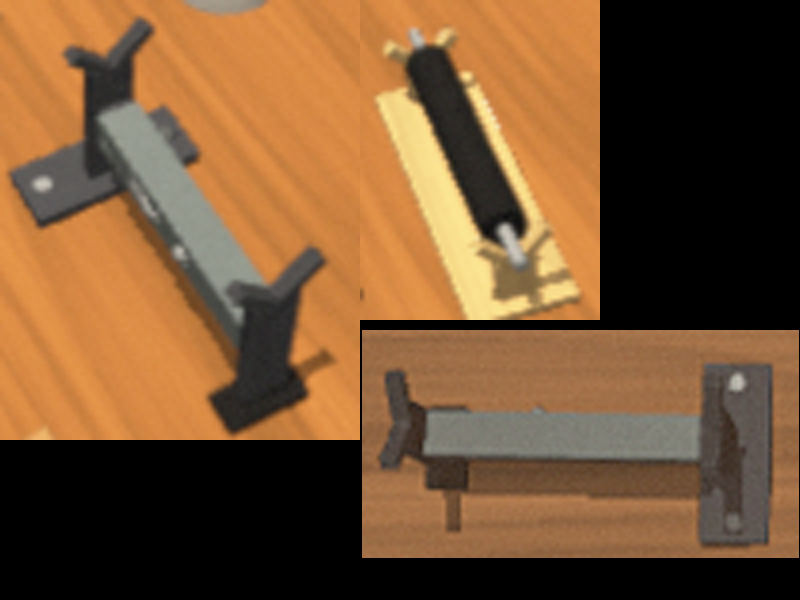

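The crops show the button on the +x face at scene pixel ≈(300,273), with the plate hole at ≈(292,261). In the top view the button is a bump at ≈(192,206). Next I'll measure the stand and the roller axis.

```bash
python3 - <<'E'
from h import *
t=cv2.imread("pics/top0.png");s=cv2.imread("pics/scene0.png");c=camera_model("top");cs=camera_model("scene")
hsv=cv2.cvtColor(t,cv2.COLOR_BGR2HSV)
print(hsv[213,200],hsv[205,360],hsv[213,243])
def rect(mask,box):
    m=np.zeros_like(mask);u,v,w,h=box;m[v:v+h,u:u+w]=mask[v:v+h,u:u+w]
    m=cv2.morphologyEx(m,cv2.MORPH_OPEN,np.ones((3,3),np.uint8))
    k=max(cv2.findContours(m,0,cv2.CHAIN_APPROX_NONE)[0],key=cv2.contourArea)
    return k.reshape(-1,2)
def stats(P):
    ang=None
    r=cv2.minAreaRect((P[:,:2]*1000).astype(np.float32));b=cv2.boxPoints(r)
    return np.round(r[0],1),np.round(r[1],1),round(r[2],2),b.round(1).tolist()
m=((hsv[...,1]<60)&(hsv[...,2]>90)).astype(np.uint8)*255
k=rect(m,(150,195,90,35));print("sleeve",stats(onz(c,k,.09)))
m=(hsv[...,2]<60).astype(np.uint8)*255
k=rect(m,(312,185,105,40));print("roller",stats(onz(c,k,.062)))
ph=lambda o,d,z:None
# rays to the button from both views
def tri(a,b):
    (o1,d1),(o2,d2)=ray(cs,[a]),ray(c,[b]);d1=d1[0];d2=d2[0]
    x=np.linalg.lstsq(np.c_[d1,-d2],o2-o1,rcond=None)[0];p,q=o1+d1*x[0],o2+d2*x[1];return (p+q)/2*1000,np.linalg.norm(p-q)*1000
print(tri((300,273),(191.5,206)))
# scene roller
h2=cv2.cvtColor(s,cv2.COLOR_BGR2HSV);m=(h2[...,2]<60).astype(np.uint8)*255
k=rect(m,(205,145,45,60));print("roller sc",stats(onz(cs,k,.062)))
E
```

```text
[ 26  16 128] [14 76 67] [16 92 64]
sleeve (array([567.5, 178.9]), array([187. ,  30.8]), 88.83, [[550.2000122070312, 85.69999694824219], [581.0, 85.0999984741211], [584.7999877929688, 272.0], [554.0, 272.70001220703125]])Traceback (most recent call last):
  File "<stdin>", line 17, in <module>
  File "<stdin>", line 8, in rect
ValueError: max() iterable argument is empty
```

```bash
python3 - <<'E'
from h import *
t=cv2.imread("pics/top0.png");s=cv2.imread("pics/scene0.png");c=camera_model("top");cs=camera_model("scene")
def go(im,cm,box,th,z):
    u,v,w,h=box;g=im.max(2);m=np.zeros_like(g);m[v:v+h,u:u+w]=(g[v:v+h,u:u+w]<th)*255
    m=cv2.morphologyEx(m,cv2.MORPH_OPEN,np.ones((3,3),np.uint8))
    k=max(cv2.findContours(m,0,cv2.CHAIN_APPROX_NONE)[0],key=cv2.contourArea).reshape(-1,2)
    P=onz(cm,k,z)[:,:2]*1000;r=cv2.minAreaRect(P.astype(np.float32));print(th,np.round(r[0],1),np.round(r[1],1),round(r[2],2))
for th in(60,70,80): go(t,c,(312,185,105,40),th,.063)
for th in(50,60,80): go(s,cs,(205,145,42,60),th,.063)
def tri(a,b):
    (o1,d1),(o2,d2)=ray(cs,[a]),ray(c,[b]);d1=d1[0];d2=d2[0]
    x=np.linalg.lstsq(np.c_[d1,-d2],o2-o1,rcond=None)[0];p,q=o1+d1*x[0],o2+d2*x[1];return (p+q)/2*1000,np.linalg.norm(p-q)*1000
print(tri((300,273),(191.5,206)))
E
```

```text
Traceback (most recent call last):
ValueError: max() iterable argument is empty
```

```bash
python3 - <<'E'
from h import *
t=cv2.imread("pics/top0.png");s=cv2.imread("pics/scene0.png");c=camera_model("top");cs=camera_model("scene")
print(t[195:216,362].tolist(),t.shape, s[180,220:240].tolist())
def go(im,cm,box,th,z):
    u,v,w,h=box;g=im.max(2);m=np.zeros_like(g);m[v:v+h,u:u+w]=(g[v:v+h,u:u+w]<th)*255
    m=cv2.morphologyEx(m,cv2.MORPH_OPEN,np.ones((3,3),np.uint8))
    ks=cv2.findContours(m,0,cv2.CHAIN_APPROX_NONE)[0]
    if not ks: return print(th,"none")
    k=max(ks,key=cv2.contourArea).reshape(-1,2)
    P=onz(cm,k,z)[:,:2]*1000;r=cv2.minAreaRect(P.astype(np.float32));print(th,np.round(r[0],1),np.round(r[1],1),round(r[2],2))
for th in(40,50,60,70,80,90): go(t,c,(312,185,105,40),th,.063)
for th in(40,50,60,80): go(s,cs,(205,145,42,60),th,.063)
def tri(a,b):
    (o1,d1),(o2,d2)=ray(cs,[a]),ray(c,[b]);d1=d1[0];d2=d2[0]
    x=np.linalg.lstsq(np.c_[d1,-d2],o2-o1,rcond=None)[0];p,q=o1+d1*x[0],o2+d2*x[1];return (p+q)/2*1000,np.linalg.norm(p-q)*1000
print(tri((300,273),(191.5,206)))
E
```

```text
[[124, 176, 209], [119, 168, 194], [51, 66, 79], [40, 47, 60], [40, 50, 62], [38, 50, 65], [43, 59, 68], [50, 58, 70], [41, 54, 67], [45, 55, 68], [48, 55, 68], [41, 51, 66], [41, 53, 65], [37, 51, 63], [42, 52, 65], [35, 47, 61], [31, 44, 52], [60, 85, 105], [84, 118, 140], [83, 116, 141], [82, 116, 139]] (420, 560, 3) [[135, 214, 245], [109, 171, 213], [46, 68, 86], [23, 34, 32], [33, 37, 38], [33, 37, 41], [33, 38, 40], [36, 38, 44], [39, 41, 47], [36, 39, 45], [38, 44, 44], [38, 42, 47], [38, 40, 45], [34, 44, 49], [63, 97, 121], [111, 176, 218], [140, 222, 248], [142, 224, 248], [125, 204, 237], [75, 137, 201]]
40 none
50 none
60 none
70 [ 577.7 -288.5] [138.8  37.1] 82.31
80 [ 583.  -250.2] [219.5  38. ] 81.87
90 [ 582.7 -251.4] [222.   38.3] 81.87
40 [ 588.4 -154.2] [9.2 6.2] 63.71
50 [ 583.8 -253.2] [229.3  32.6] 82.01
60 [ 583.  -255.1] [233.2  34.4] 82.06
80 [ 582.2 -255.6] [234.6  37.2] 82.4
(array([583.88729057, 197.76236505,  76.23224901]), np.float64(3.6741000876672154))
```

```bash
python3 - <<'E'
from h import *
from scipy.spatial.transform import Rotation as R
o=manip.get_obs();T=np.eye(4);T[:3,:3]=R.from_quat(o["orientation"]).as_matrix();T[:3,3]=o["eef_pos"]
c=camera_model("wrist");print(np.round(np.linalg.inv(T)@np.array(c["cam_to_world"]),3),c["fx"],c["cx"],c["cy"],c["distortion"])
E
```

```text
[[-0.    -0.962 -0.274  0.069]
 [ 1.    -0.001  0.001  0.   ]
 [-0.001 -0.274  0.962 -0.123]
 [ 0.     0.     0.     1.   ]] 349.6243788495413 283.89821924640717 205.12311788819304 [0.02767689 0.         0.         0.         0.        ]
```

Emit:
{"fn": "move_arm", "kwargs": {"series": [{"grip": 1,"travel": [4,-4,0],"rot": [0,0,-10]},{"grip": 1,"travel": [8.4,-8.4,0],"rot": [0,0,-20]},{"grip": 1,"travel": [12.8,-12.8,0],"rot": [0,0,-30]},{"grip": 1,"travel": [17.2,-17.2,0],"rot": [0,0,-40]},{"grip": 1,"travel": [21.6,-21.6,0],"rot": [0,0,-50]},{"grip": 1,"travel": [26,-26,0],"rot": [0,0,-60]},{"grip": 1,"travel": [30.4,-30.4,0],"rot": [0,0,-70]},{"grip": 1,"travel": [34.8,-34.8,0],"rot": [0,0,-75.3]},{"grip": 1,"travel": [39.2,-39.2,0],"rot": [0,0,-75.3]},{"grip": 1,"travel": [43.6,-43.6,0],"rot": [0,0,-75.3]},{"grip": 1,"travel": [48.4,-48.4,-3],"rot": [0,0,-75.3]},{"grip": 1,"travel": [48.4,-48.4,-8],"rot": [0,0,-75.3]},{"grip": 1,"travel": [48.4,-48.4,-12],"rot": [0,0,-75.3]},{"grip": 1,"travel": [48.4,-48.4,-12],"rot": [0,0,-75.3]},{"grip": 1,"travel": [48.4,-48.4,-12],"rot": [0,0,-75.3]}]}}

```text
time: 1.98
eef_pos: [0.6691, 0.1655, 0.1319]
orientation: [0.714, 0.7, 0.001, 0.0]
force: [-0.3, 0.6, -0.5]
gripper_width: 0.0852
finger_force: 0.0
```

```bash
python3 - <<'E'
from h import *
o=manip.get_obs();print(o["time"],np.round(o["eef_pos"],4),np.round(o["orientation"],4),np.round(o["force"],2))
np.save("pics/w1.npy",np.array(camera_model("wrist")["cam_to_world"]))
cv2.imwrite("pics/w1.png",cv2.cvtColor(get_image("wrist"),cv2.COLOR_RGB2BGR))
E
```

```text
1.975 [0.6691 0.1655 0.1319] [7.142e-01 7.000e-01 6.000e-04 3.000e-04] [-0.33  0.62 -0.47]
```

View pics/w1.png

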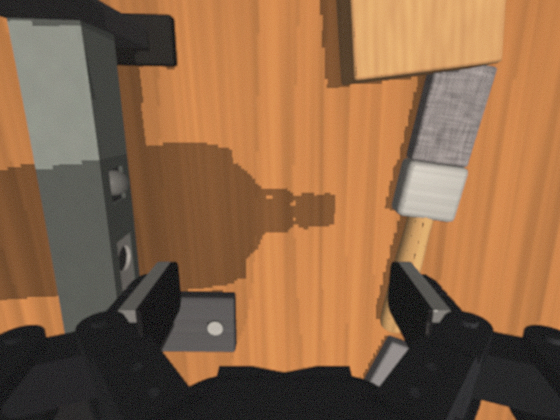

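The wrist view shows the button at about (120,182) and the plate's hole at about (124,256), on the sleeve's +x face. I'll zoom in on that for sub-pixel values.

```bash
python3 - <<'E'
from h import *
i=cv2.imread("pics/w1.png");z=crop(i,60,150,110,140,4);z=cv2.convertScaleAbs(z,alpha=1.6)
cv2.imwrite("pics/z1.png",z)
c=camera_model("wrist");c["cam_to_world"]=np.load("pics/w1.npy")
S=np.array([.5679,.197]);y=np.array([.0203,.9998]);x=np.array([.9998,-.0203])
def onx(uv,xs):
    o,d=ray(c,uv);t=(xs-(o[:2]-S)@x)/(d[:,:2]@x);P=o+d*t[:,None];return np.c_[(P[:,:2]-S)@y,P[:,2]]*1000
print(onx([(120,182),(118,165),(118,199)],.017).round(1),onx([(124,256),(123,238),(126,274)],.015).round(1))
# sleeve top edges: grayscale profile rows
g=cv2.GaussianBlur(cv2.cvtColor(i,cv2.COLOR_BGR2GRAY),(3,3),0).astype(int)
for v in(60,100,140): print(v,[(u,int(g[v,u+1]-g[v,u-1])) for u in range(10,135) if abs(g[v,u+1]-g[v,u-1])>14])
E
```

```text
[[ 1.4 74.9]
 [10.3 74.6]
 [-6.5 79.5]] [[-39.4  77.2]
 [-29.5  75.6]
 [-50.1  77.6]]
60 [(84, -29), (85, -50), (86, -49), (87, -25), (116, -20), (117, -21)]
100 [(89, -16), (90, -37), (91, -48), (92, -38), (93, -17)]
140 [(95, -25), (96, -47), (97, -48), (98, -27)]
```

View pics/z1.png

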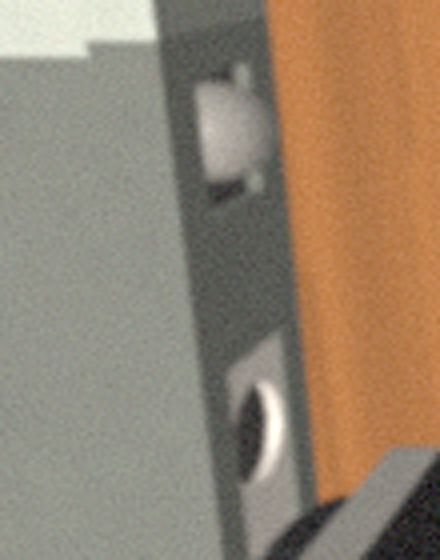

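The zoom shows the dome centred at about (118.3,183) with v ranging from 170 to 195.5. The round hole is centred at about (125.2,258) with v from 244.5 to 271.5.

```bash
python3 - <<'E'
from h import *
c=camera_model("wrist");c["cam_to_world"]=np.load("pics/w1.npy")
S=np.array([.5679,.197]);y=np.array([.0203,.9998]);x=np.array([.9998,-.0203])
def onx(uv,xs):
    o,d=ray(c,uv);t=(xs-(o[:2]-S)@x)/(d[:,:2]@x);P=o+d*t[:,None];return np.c_[(P[:,:2]-S)@y,P[:,2]]*1000
print(onx([(118.3,183),(118.3,170),(118.3,195.5)],.0165).round(1))
print(onx([(125.2,257.9),(125.2,244.5),(125.5,271.5)],.015).round(1))
print((onz(c,[(85.8,60),(91.1,100),(96.7,140)],.09)[:,:2]-S)@x*1000,"want 15")
E
```

```text
[[ 1.1 75.9]
 [ 7.6 74. ]
 [-5.1 77.6]]
[[-41.1  76.1]
 [-33.9  74.1]
 [-48.5  77.8]]
[16.68880383 16.31057896 16.09979202] want 15
```

Emit:
{"fn": "move_arm", "kwargs": {"series": [{"grip": 1,"travel": [-5,2,0],"rot": [0,0,0]},{"grip": 1,"travel": [-10,3.3,0],"rot": [0,0,0]},{"grip": 1,"travel": [-10,3.3,0],"rot": [0,0,0]},{"grip": 1,"travel": [-10,3.3,-2],"rot": [0,0,0]},{"grip": 1,"travel": [-10,3.3,-4],"rot": [0,0,0]},{"grip": 1,"travel": [-10,3.3,-5.7],"rot": [0,0,0]},{"grip": 1,"travel": [-10,3.3,-5.7],"rot": [0,0,0]},{"grip": 1,"travel": [-10,3.3,-5.7],"rot": [0,0,0]}]}}

```text
time: 3.02
eef_pos: [0.5688, 0.1979, 0.0733]
orientation: [0.714, 0.7, -0.0, 0.0]
force: [0.3, 0.6, 0.5]
gripper_width: 0.085
finger_force: 0.0
```

Emit:
{"fn": "move_arm", "kwargs": {"series": [{"grip": 0.5,"travel": [0,0,0.15],"rot": [0,0,0]},{"grip": 0.4,"travel": [0,0,0.15],"rot": [0,0,0]},{"grip": 0,"travel": [0,0,0.15],"rot": [0,0,0]},{"grip": 0,"travel": [0,0,0.15],"rot": [0,0,0]},{"grip": 0,"travel": [0,0,0.15],"rot": [0,0,0]},{"grip": 0,"travel": [0,0,0.15],"rot": [0,0,0]},{"grip": 0,"travel": [0,0,0.15],"rot": [0,0,0]},{"grip": 0,"travel": [0,0,0.15],"rot": [0,0,0]}], "newtons": 40}}

```text
time: 4.03
eef_pos: [0.5676, 0.1985, 0.0752]
orientation: [0.714, 0.7, -0.0, -0.001]
force: [-9.8, -0.4, 12.2]
gripper_width: 0.0298
finger_force: 40.1
```

Emit:
{"fn": "move_arm", "kwargs": {"series": [{"grip": 0,"travel": [-0.1,0,0.05],"rot": [0,0,0]},{"grip": 0,"travel": [-0.1,0.1,0.1],"rot": [0,0,0]},{"grip": 0,"travel": [-0.1,0.2,0.1],"rot": [0,0,0]},{"grip": 0,"travel": [-0.1,0.3,0.1],"rot": [0,0,0]},{"grip": 0,"travel": [-0.1,0.4,0.1],"rot": [0,0,0]},{"grip": 0,"travel": [-0.09,0.5,0.1],"rot": [0,0,0]}]}}

```text
time: 4.78
eef_pos: [0.5676, 0.2015, 0.0754]
orientation: [0.715, 0.699, -0.001, 0.001]
force: [1.8, -7.4, -7.5]
gripper_width: 0.0295
finger_force: 41.1
```

Emit:
{"fn": "move_arm", "kwargs": {"series": [{"grip": 0,"travel": [0,0.1,-0.05],"rot": [0,0,0]},{"grip": 0,"travel": [0,0.2,-0.05],"rot": [0,0,0]},{"grip": 0,"travel": [0.01,0.3,-0.05],"rot": [0,0,0]},{"grip": 0,"travel": [0.01,0.4,-0.05],"rot": [0,0,0]}]}}

```text
time: 5.28
eef_pos: [0.5678, 0.2051, 0.0753]
orientation: [0.715, 0.699, -0.001, 0.001]
force: [-0.9, -12.9, 2.5]
gripper_width: 0.0297
finger_force: 41.8
```

Emit:
{"fn": "move_arm", "kwargs": {"series": [{"grip": 0,"travel": [0,0.1,0],"rot": [0,0,0]},{"grip": 0,"travel": [0,0.2,0],"rot": [0,0,0]},{"grip": 0,"travel": [0.01,0.3,0],"rot": [0,0,0]},{"grip": 0,"travel": [0.01,0.4,0],"rot": [0,0,0]},{"grip": 0,"travel": [0.01,0.5,0],"rot": [0,0,0]},{"grip": 0,"travel": [0.01,0.6,0],"rot": [0,0,0]}]}}

```text
time: 6.02
eef_pos: [0.5681, 0.2119, 0.0753]
orientation: [0.715, 0.699, -0.0, 0.0]
force: [1.3, -6.1, 1.1]
gripper_width: 0.0296
finger_force: 41.3
```

Emit:
{"fn": "move_arm", "kwargs": {"series": [{"grip": 0,"travel": [0,0.2,0],"rot": [0,0,0]},{"grip": 0,"travel": [0.01,0.45,0],"rot": [0,0,0]},{"grip": 0,"travel": [0.01,0.7,0],"rot": [0,0,0]},{"grip": 0,"travel": [0.02,0.95,0],"rot": [0,0,0]},{"grip": 0,"travel": [0.02,1.2,0],"rot": [0,0,0]},{"grip": 0,"travel": [0.03,1.45,0],"rot": [0,0,0]},{"grip": 0,"travel": [0.04,1.7,0],"rot": [0,0,0]},{"grip": 0,"travel": [0.04,1.95,0],"rot": [0,0,0]},{"grip": 0,"travel": [0.05,2.15,0],"rot": [0,0,0]},{"grip": 0,"travel": [0.05,2.25,0],"rot": [0,0,0]}], "newtons": 25}}

```text
time: 7.28
eef_pos: [0.5688, 0.2344, 0.0753]
orientation: [0.715, 0.699, -0.0, 0.001]
force: [3.8, -6.1, -0.6]
gripper_width: 0.0296
finger_force: 41.1
```

```bash
python3 - <<'E'
from h import *
i=cv2.cvtColor(get_image("scene"),cv2.COLOR_RGB2BGR);c=camera_model("scene")
w=cv2.cvtColor(get_image("wrist"),cv2.COLOR_RGB2BGR)
cv2.imwrite("pics/s2.png",np.hstack([crop(i,255,190,100,140,4),cv2.resize(w,(400,560))[:560] ]) )
cw=camera_model("wrist");print(proj(cw,[[.5838,.198,.075],[.5838,.2315,.075]]))
E
```

```text
[[319.77988486 367.46338914]
 [320.15736705 296.08783159]]
```

View pics/s2.png

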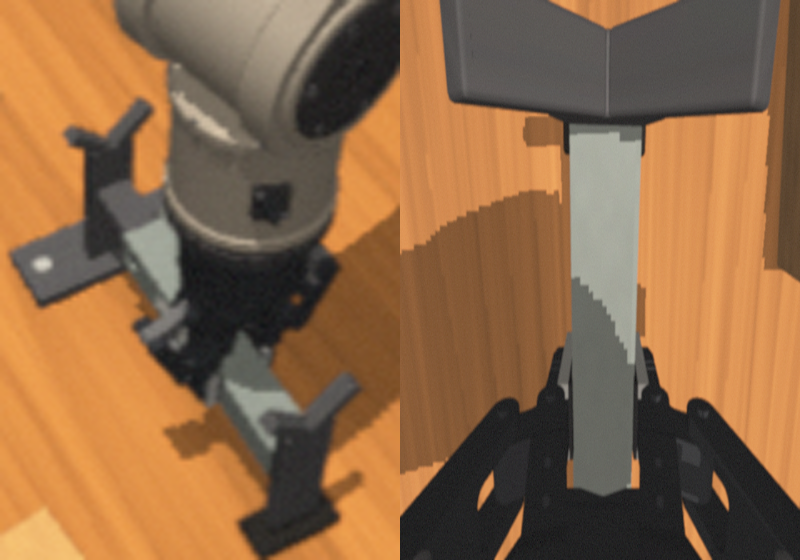

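The scene view shows the stand widened, with the gripper over the tube. The wrist view shows the sleeve's end meeting the moving post at about row 92. From that I'll check for slip.

```bash
python3 - <<'E'
from h import *
cw=camera_model("wrist");o=manip.get_obs();print(o["eef_pos"],o["force"],o["time"],o["finger_force"])
print(onz(cw,[(287,92),(287,93.5)],.09))
c=camera_model("top");t=cv2.cvtColor(get_image("top"),cv2.COLOR_RGB2BGR);cv2.imwrite("pics/t2.png",t)
c=camera_model("wrist");c["cam_to_world"]=np.load("pics/w1.npy");print(onz(c,[(70,22)],.09))
E
```

```text
[0.56888072 0.23490507 0.07533148] [ 4.0002951  -2.18639059 -3.41282339] 7.375 41.035151397809386
[[0.57202231 0.3081003  0.09      ]
 [0.57201427 0.30768164 0.09      ]]
[[0.58200169 0.26993427 0.09      ]]
```

Emit:
{"fn": "move_arm", "kwargs": {"series": [{"grip": 0,"travel": [-0.03,0.1,0],"rot": [0,0,0]},{"grip": 0,"travel": [-0.03,0.2,0],"rot": [0,0,0]},{"grip": 0,"travel": [-0.03,0.3,0],"rot": [0,0,0]},{"grip": 0,"travel": [-0.03,0.4,0],"rot": [0,0,0]}], "newtons": 20}}

```text
time: 7.92
eef_pos: [0.569, 0.2389, 0.0754]
orientation: [0.715, 0.699, 0.0, 0.001]
force: [7.8, -2.4, -6.0]
gripper_width: 0.0295
finger_force: 40.7
```

Emit:
{"fn": "move_arm", "kwargs": {"series": [{"grip": 0,"travel": [0.05,0.05,0],"rot": [0,0,0]},{"grip": 0,"travel": [0.08,0.1,0],"rot": [0,0,0]}]}}

```text
time: 8.18
eef_pos: [0.5691, 0.2402, 0.0754]
orientation: [0.715, 0.7, -0.0, 0.0]
force: [2.6, -4.4, -0.4]
gripper_width: 0.0295
finger_force: 41.6
```

Emit:
{"fn": "move_arm", "kwargs": {"series": [{"grip": 0,"travel": [0,0.05,0],"rot": [0,0,0]},{"grip": 0,"travel": [0,0.1,0],"rot": [0,0,0]}]}}

```text
time: 8.43
eef_pos: [0.5691, 0.241, 0.0753]
orientation: [0.715, 0.7, -0.0, 0.0]
force: [3.2, -4.9, -2.2]
gripper_width: 0.0297
finger_force: 41.5
```

Emit:
{"fn": "move_arm", "kwargs": {"series": [{"grip": 0,"travel": [0,0.05,0],"rot": [0,0,0]},{"grip": 0,"travel": [0,0.1,0],"rot": [0,0,0]}]}}

```text
time: 8.68
eef_pos: [0.5691, 0.242, 0.0754]
orientation: [0.715, 0.7, -0.0, 0.0]
force: [5.1, -4.8, -2.7]
gripper_width: 0.0298
finger_force: 41.4
```

Emit:
{"fn": "move_arm", "kwargs": {"series": [{"grip": 0,"travel": [0,0.05,0],"rot": [0,0,0]},{"grip": 0,"travel": [0,0.1,0],"rot": [0,0,0]}]}}

```text
time: 8.93
eef_pos: [0.5692, 0.2427, 0.0754]
orientation: [0.715, 0.7, -0.0, 0.0]
force: [3.6, -8.3, -0.8]
gripper_width: 0.0294
finger_force: 41.3
```

Emit:
{"fn": "move_arm", "kwargs": {"series": [{"grip": 0,"travel": [0,0.03,0],"rot": [0,0,0]},{"grip": 0,"travel": [0,0.03,0],"rot": [0,0,0]}]}}

```text
time: 9.18
eef_pos: [0.5691, 0.2428, 0.0753]
orientation: [0.715, 0.7, -0.0, 0.001]
force: [4.2, -7.9, -1.3]
gripper_width: 0.0296
finger_force: 41.3
```

```bash
python3 - <<'E'
from h import *
i=cv2.cvtColor(get_image("scene"),cv2.COLOR_RGB2BGR);cv2.imwrite("pics/s3.png",crop(i,270,240,60,60,9))
print(manip.get_obs()["eef_pos"],manip.get_obs()["force"])
E
```

```text
[0.56917434 0.24279122 0.07534673] [ 3.62935549 -8.21759858 -1.12630433]
```

View pics/s3.png

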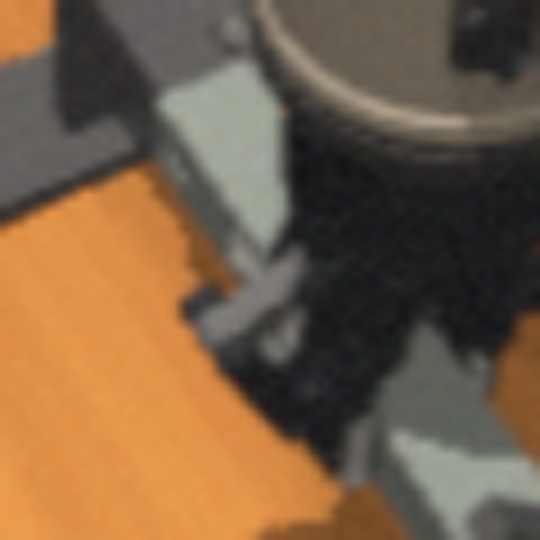

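The gripper hides the button at this moment. I'll test by feel instead, with another 0.5 mm, which stays well under 15 N on the button.

Emit:
{"fn": "move_arm", "kwargs": {"series": [{"grip": 0,"travel": [0,0.05,0],"rot": [0,0,0]},{"grip": 0,"travel": [0,0.05,0],"rot": [0,0,0]}]}}

```text
time: 9.48
eef_pos: [0.5692, 0.2429, 0.0753]
orientation: [0.715, 0.699, -0.0, 0.001]
force: [3.1, -9.1, 0.2]
gripper_width: 0.0297
finger_force: 41.3
```

The sleeve has stopped dead: 0.1 mm of motion for 0.5 mm commanded. I'll relax, release, lift and travel to the roller.

Emit:
{"fn": "move_arm", "kwargs": {"series": [{"grip": 0,"travel": [-0.03,-0.08,0],"rot": [0,0,0]},{"grip": 0,"travel": [-0.03,-0.12,0],"rot": [0,0,0]},{"grip": 1,"travel": [-0.03,-0.12,0],"rot": [0,0,0]},{"grip": 1,"travel": [-0.03,-0.12,0],"rot": [0,0,0]},{"grip": 1,"travel": [-0.03,-0.12,0],"rot": [0,0,0]},{"grip": 1,"travel": [-0.03,-0.12,0],"rot": [0,0,0]},{"grip": 1,"travel": [-0.03,-0.12,2],"rot": [0,0,0]},{"grip": 1,"travel": [-0.03,-0.12,6],"rot": [0,0,0]},{"grip": 1,"travel": [-0.03,-0.12,11],"rot": [0,0,0]},{"grip": 1,"travel": [0.2,-5,14.5],"rot": [0,0,0]},{"grip": 1,"travel": [0.5,-11,14.5],"rot": [0,0,0]},{"grip": 1,"travel": [0.7,-17,14.5],"rot": [0,0,-3]},{"grip": 1,"travel": [0.9,-23,14.5],"rot": [0,0,-6.9]},{"grip": 1,"travel": [1.1,-29,14.5],"rot": [0,0,-6.9]},{"grip": 1,"travel": [1.4,-35,14.5],"rot": [0,0,-6.9]},{"grip": 1,"travel": [1.7,-41,14.5],"rot": [0,0,-6.9]},{"grip": 1,"travel": [1.7,-43.5,14.5],"rot": [0,0,-6.9]},{"grip": 1,"travel": [1.7,-43.5,14.5],"rot": [0,0,-6.9]},{"grip": 1,"travel": [1.7,-43.5,14.5],"rot": [0,0,-6.9]}]}}

```text
time: 11.85
eef_pos: [0.5859, -0.1897, 0.221]
orientation: [0.755, 0.656, 0.0, -0.0]
force: [-0.9, 0.2, -0.3]
gripper_width: 0.0852
finger_force: 0.0
```

```bash
python3 - <<'E'
from h import *
o=manip.get_obs();print(o["time"],o["eef_pos"],o["orientation"],o["force"])
i=cv2.cvtColor(get_image("scene"),cv2.COLOR_RGB2BGR);np.save("pics/w4.npy",np.array(camera_model("wrist")["cam_to_world"]))
w=cv2.cvtColor(get_image("wrist"),cv2.COLOR_RGB2BGR);cv2.imwrite("pics/w4.png",w);cv2.imwrite("pics/sc4.png",i)
t=cv2.cvtColor(get_image("top"),cv2.COLOR_RGB2BGR);cv2.imwrite("pics/t4.png",t)
o=np.zeros((600,800,3),np.uint8);o[:480,:340]=crop(i,265,210,85,120,4);o[:345,340:800]=cv2.resize(w,(460,345));o[345:595,340:]=crop(t,135,185,115,62,4)[:250,:460];cv2.imwrite("pics/c4.png",o)
E
```

```text
11.85 [ 0.58594199 -0.18965427  0.22101194] [ 7.54909603e-01  6.55828724e-01  4.19469327e-04 -3.29118403e-05] [-0.8769527   0.20346367 -0.34880327]Traceback (most recent call last):
  File "<stdin>", line 6, in <module>
ValueError: could not broadcast input array from shape (248,460,3) into shape (250,460,3)
```

```bash
python3 - <<'E'
from h import *
i=cv2.imread("pics/sc4.png");w=cv2.imread("pics/w4.png");t=cv2.imread("pics/t4.png")
o=np.zeros((600,800,3),np.uint8);o[:480,:340]=crop(i,265,210,85,120,4);o[:345,340:800]=cv2.resize(w,(460,345));o[345:593,340:]=crop(t,135,185,115,62,4);cv2.imwrite("pics/c4.png",o)
c=camera_model("top");hsv=cv2.cvtColor(t,cv2.COLOR_BGR2HSV)
m=((hsv[...,1]<60)&(hsv[...,2]>90)).astype(np.uint8)*255;q=np.zeros_like(m);q[195:230,130:240]=m[195:230,130:240];q=cv2.morphologyEx(q,cv2.MORPH_OPEN,np.ones((3,3),np.uint8))
k=max(cv2.findContours(q,0,cv2.CHAIN_APPROX_NONE)[0],key=cv2.contourArea).reshape(-1,2)
r=cv2.minAreaRect((onz(c,k,.09)[:,:2]*1000).astype(np.float32));print("sleeve",r)
c=camera_model("wrist");c["cam_to_world"]=np.load("pics/w4.npy")
g=cv2.GaussianBlur(w.max(2),(3,3),0).astype(int)
for v in range(60,260,25):
    d=np.flatnonzero(g[v]<75);print(v,d.min() if len(d) else None,d.max() if len(d) else None)
col=g[:,:];print([(v,int(g[v,280])) for v in range(0,200,6)])
E
```

```text
sleeve ((567.909423828125, 199.97390747070312), (229.20779418945312, 30.788082122802734), 88.82859802246094)
60 None None
85 None None
110 None None
135 268 312
160 268 313
185 268 313
210 268 312
235 269 311
[(0, 198), (6, 197), (12, 197), (18, 196), (24, 195), (30, 194), (36, 195), (42, 192), (48, 191), (54, 192), (60, 191), (66, 192), (72, 193), (78, 194), (84, 188), (90, 158), (96, 158), (102, 218), (108, 222), (114, 206), (120, 161), (126, 161), (132, 123), (138, 44), (144, 45), (150, 43), (156, 43), (162, 42), (168, 43), (174, 45), (180, 45), (186, 44), (192, 37), (198, 33)]
```

View pics/c4.png

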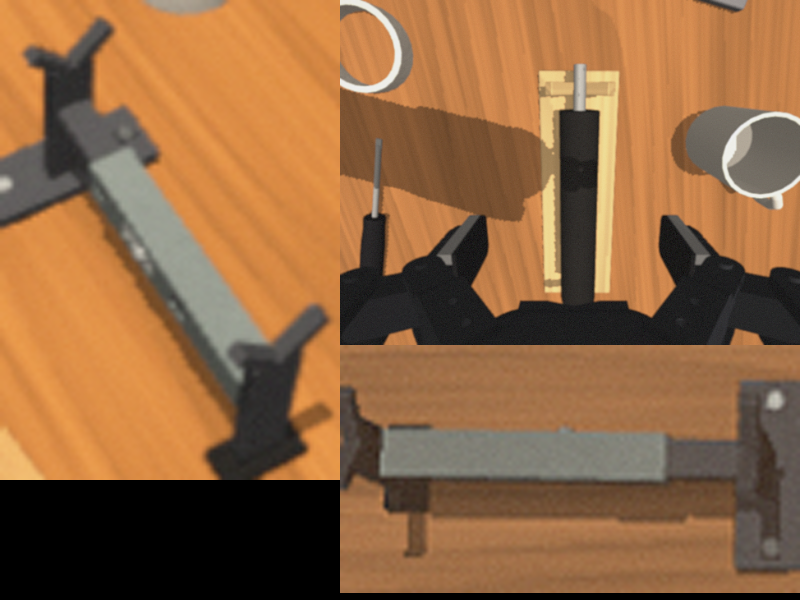

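The scene and top views show the sleeve one hole out, with the button visible again in the plate's hole: the top bump is at (191,206), the same place as before. The wrist view shows the roller body centred on column 290, its near end at about row 133. Now I'll compute the roller pose and the stand targets.

```bash
python3 - <<'E'
from h import *
c=camera_model("wrist");c["cam_to_world"]=np.load("pics/w4.npy");w=cv2.imread("pics/w4.png")
g=cv2.GaussianBlur(w.max(2),(3,3),0).astype(float)
def edge(v,u0,u1,th=110):
    r=g[v];us=np.arange(u0,u1)
    d=np.flatnonzero(r[u0:u1]<th);return u0+d.min(),u0+d.max()
L=[];
for v in range(145,250,10):
    a,b=edge(v,240,340);L.append(((a+b)/2,v))
P=onz(c,L,.064)*1000;f=np.polyfit(P[:,1],P[:,0],1);print("axis slope",f[0],"deg",np.degrees(np.arctan(f[0])),"x at -251",np.polyval(f,-251))
print("end, z=.08/.06/.042",onz(c,[(280,133.5)],.08)*1000,onz(c,[(280,133.5)],.06)*1000,onz(c,[(280,133.5)],.042)*1000)
j=cv2.imread("pics/w4.png");h=g[70:140,290];print([(70+i,int(x)) for i,x in enumerate(h) if i%2==0])
print(onz(c,[(290,78.5)],.066)*1000, np.array(c["cam_to_world"])[:3,3])
E
```

```text
axis slope 0.142930217281472 deg 8.134205431155086 x at -251 583.1207979855283
end, z=.08/.06/.042 [[ 590.76217751 -139.629905     80.        ]] [[ 590.34473868 -141.07307157   60.        ]] [[ 589.96904374 -142.37192149   42.        ]]
[(70, 198), (72, 197), (74, 199), (76, 195), (78, 190), (80, 192), (82, 192), (84, 193), (86, 195), (88, 194), (90, 195), (92, 194), (94, 191), (96, 190), (98, 196), (100, 196), (102, 196), (104, 196), (106, 196), (108, 197), (110, 198), (112, 194), (114, 181), (116, 180), (118, 194), (120, 198), (122, 197), (124, 198), (126, 200), (128, 200), (130, 199), (132, 199), (134, 153), (136, 60), (138, 48)]
[[ 603.60027928 -101.85388441   66.        ]] [ 0.59627225 -0.12058054  0.34399403]
```

Emit:
{"fn": "move_arm", "kwargs": {"series": [{"grip": 1,"travel": [-0.26,-6,-3],"rot": [0,0,0]},{"grip": 1,"travel": [-0.26,-6.03,-7],"rot": [0,0,0]},{"grip": 1,"travel": [-0.26,-6.03,-11],"rot": [0,0,0]},{"grip": 1,"travel": [-0.26,-6.03,-14.5],"rot": [0,0,0]},{"grip": 1,"travel": [-0.26,-6.03,-16],"rot": [0,0,0]},{"grip": 1,"travel": [-0.26,-6.03,-16],"rot": [0,0,0]},{"grip": 0.6,"travel": [-0.26,-6.03,-16],"rot": [0,0,0]},{"grip": 0,"travel": [-0.26,-6.03,-16],"rot": [0,0,0]},{"grip": 0,"travel": [-0.26,-6.03,-16],"rot": [0,0,0]},{"grip": 0,"travel": [-0.26,-6.03,-16],"rot": [0,0,0]},{"grip": 0,"travel": [-0.26,-6.03,-16],"rot": [0,0,0]},{"grip": 0,"travel": [-0.26,-6.03,-16],"rot": [0,0,0]}], "newtons": 40}}

```text
time: 13.5
eef_pos: [0.5831, -0.2507, 0.0613]
orientation: [0.755, 0.656, 0.0, -0.0]
force: [-5.8, 2.8, 9.9]
gripper_width: 0.039
finger_force: 38.9
```

Emit:
{"fn": "move_arm", "kwargs": {"series": [{"grip": 0,"travel": [0,0,0.5],"rot": [0,0,0]},{"grip": 0,"travel": [0,0,2],"rot": [0,0,0]},{"grip": 0,"travel": [0,0,5],"rot": [0,0,0]},{"grip": 0,"travel": [0,0,9],"rot": [0,0,0]},{"grip": 0,"travel": [0,1,13],"rot": [0,0,0]},{"grip": 0,"travel": [0,3,16],"rot": [0,0,0]},{"grip": 0,"travel": [-0.2,7,17],"rot": [0,0,1]},{"grip": 0,"travel": [-0.4,11.5,17],"rot": [0,0,2]},{"grip": 0,"travel": [-0.6,16.5,17],"rot": [0,0,3]},{"grip": 0,"travel": [-0.8,21.5,17],"rot": [0,0,4]},{"grip": 0,"travel": [-1,26.5,17],"rot": [0,0,5]},{"grip": 0,"travel": [-1.2,31.5,17],"rot": [0,0,6]},{"grip": 0,"travel": [-1.4,36,17],"rot": [0,0,6.9]},{"grip": 0,"travel": [-1.54,40,17],"rot": [0,0,6.9]},{"grip": 0,"travel": [-1.54,43,16],"rot": [0,0,6.9]},{"grip": 0,"travel": [-1.54,44.4,14],"rot": [0,0,6.9]},{"grip": 0,"travel": [-1.54,44.7,12.5],"rot": [0,0,6.9]},{"grip": 0,"travel": [-1.54,44.7,12],"rot": [0,0,6.9]},{"grip": 0,"travel": [-1.54,44.7,12],"rot": [0,0,6.9]}]}}

```text
time: 15.88
eef_pos: [0.5679, 0.1948, 0.1801]
orientation: [0.715, 0.699, -0.0, 0.0]
force: [0.5, -0.8, -4.1]
gripper_width: 0.0388
finger_force: 41.1
```

```bash
python3 - <<'E'
from h import *
o=manip.get_obs();print(o["time"],o["eef_pos"],o["orientation"],o["force"],o["gripper_width"])
i=cv2.cvtColor(get_image("scene"),cv2.COLOR_RGB2BGR);w=cv2.cvtColor(get_image("wrist"),cv2.COLOR_RGB2BGR);t=cv2.cvtColor(get_image("top"),cv2.COLOR_RGB2BGR)
cv2.imwrite("pics/w5.png",w);cv2.imwrite("pics/t5.png",t)
o=np.zeros((600,800,3),np.uint8);o[:480,:340]=crop(i,250,170,85,120,4);o[:345,340:800]=cv2.resize(w,(460,345));o[345:593,340:]=crop(t,130,175,115,62,4);cv2.imwrite("pics/c5.png",o)
E
```

```text
15.875 [0.56791532 0.19479585 0.18013678] [ 7.14874346e-01  6.99252817e-01 -3.96382671e-04  9.79601711e-05] [ 0.47280995 -0.76921701 -4.14352025] 0.038840352130873716
```

View pics/c5.png

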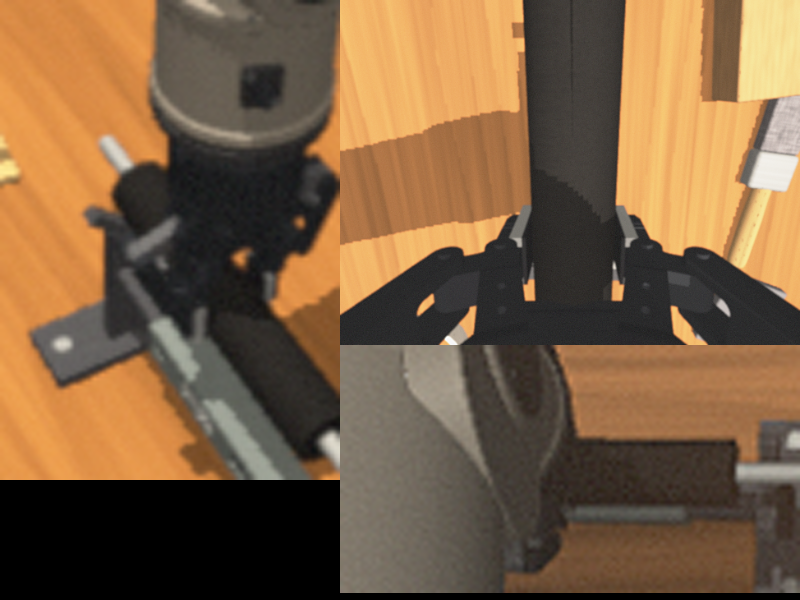

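The roller is held level over the stand. In the top view, the fixed-side end of its body is at about (229.5,206).

```bash
python3 - <<'E'
from h import *
c=camera_model("top");t=cv2.imread("pics/t5.png");g=t.max(2).astype(int)
print(onz(c,[(229.5,206)],.179)*1000,onz(c,[(229.5,206)],.169)*1000)
L=[]
for u in range(192,228,4):
    d=np.flatnonzero(g[190:218,u]<85);L.append((u,190+d.min()-.5));
P=onz(c,L,.179)*1000;print(np.array(L)[:,1],np.degrees(np.polyfit(P[:,1],P[:,0],1)[0]**1), P[[0,-1]].round(1))
print([int(x) for x in g[206,220:250]])
E
```

```text
[[567.24336047  86.914791   179.        ]] [[568.8163024   88.02361444 169.        ]]
[197.5 198.5 198.5 198.5 198.5 198.5 198.5 198.5 198.5] 2.1591087003046265 [[589.1 174.8 179. ]
 [585.1  99.7 179. ]]
[61, 65, 63, 62, 57, 64, 65, 57, 62, 164, 183, 178, 177, 180, 180, 179, 179, 180, 179, 177, 173, 178, 177, 178, 182, 186, 141, 95, 95, 99]
```

Emit:
{"fn": "move_arm", "kwargs": {"series": [{"grip": 0,"travel": [0,0.17,-0.6],"rot": [0,0,0]},{"grip": 0,"travel": [0,0.17,-1.4],"rot": [0,0,0]},{"grip": 0,"travel": [0,0.17,-2.2],"rot": [0,0,0]},{"grip": 0,"travel": [0,0.17,-3],"rot": [0,0,0]},{"grip": 0,"travel": [0,0.17,-3.5],"rot": [0,0,0]},{"grip": 0,"travel": [0,0.17,-3.8],"rot": [0,0,0]},{"grip": 0,"travel": [0,0.17,-4],"rot": [0,0,0]},{"grip": 0,"travel": [0,0.17,-4],"rot": [0,0,0]}]}}

```text
time: 17.02
eef_pos: [0.5678, 0.1979, 0.1403]
orientation: [0.714, 0.7, -0.0, -0.0]
force: [0.2, -0.2, -3.3]
gripper_width: 0.0388
finger_force: 41.1
```

Emit:
{"fn": "move_arm", "kwargs": {"series": [{"grip": 0,"travel": [0,-0.1,-0.1],"rot": [0,0,0]},{"grip": 0,"travel": [0,-0.1,-0.2],"rot": [0,0,0]},{"grip": 0,"travel": [0,-0.1,-0.3],"rot": [0,0,0]},{"grip": 0,"travel": [0,-0.1,-0.3],"rot": [0,0,0]}]}}

```text
time: 17.52
eef_pos: [0.5682, 0.197, 0.1377]
orientation: [0.714, 0.7, 0.0, 0.0]
force: [0.6, -0.3, 1.3]
gripper_width: 0.039
finger_force: 41.9
```

Emit:
{"fn": "move_arm", "kwargs": {"series": [{"grip": 0,"travel": [0.02,0,-0.05],"rot": [0,0,0]},{"grip": 0,"travel": [0.03,0,-0.08],"rot": [0,0,0]},{"grip": 0,"travel": [0.03,0,-0.08],"rot": [0,0,0]}]}}

```text
time: 17.9
eef_pos: [0.5684, 0.197, 0.1372]
orientation: [0.714, 0.7, 0.0, -0.0]
force: [-3.0, -1.8, 11.5]
gripper_width: 0.0391
finger_force: 42.9
```

Emit:
{"fn": "move_arm", "kwargs": {"series": [{"grip": 0,"travel": [-0.02,0,0.06],"rot": [0,0,0]},{"grip": 0,"travel": [-0.02,0,0.06],"rot": [0,0,0]},{"grip": 0.55,"travel": [-0.02,0,0.06],"rot": [0,0,0]},{"grip": 0.7,"travel": [-0.02,0,0.06],"rot": [0,0,0]},{"grip": 1,"travel": [-0.02,0,0.06],"rot": [0,0,0]},{"grip": 1,"travel": [-0.02,0,0.06],"rot": [0,0,0]},{"grip": 1,"travel": [-0.02,0,0.06],"rot": [0,0,0]},{"grip": 1,"travel": [-0.02,0,0.06],"rot": [0,0,0]},{"grip": 1,"travel": [-0.02,0,1.5],"rot": [0,0,0]},{"grip": 1,"travel": [-0.02,0,4],"rot": [0,0,0]},{"grip": 1,"travel": [-0.02,0,8],"rot": [0,0,0]},{"grip": 1,"travel": [-0.02,0,13],"rot": [0,0,0]},{"grip": 1,"travel": [-4,-6,15],"rot": [0,0,0]},{"grip": 1,"travel": [-4,-12,15],"rot": [0,0,0]},{"grip": 1,"travel": [-4,-18,15],"rot": [0,0,0]},{"grip": 1,"travel": [-4,-24,15],"rot": [0,0,0]},{"grip": 1,"travel": [-4,-30,15],"rot": [0,0,0]},{"grip": 1,"travel": [-4,-30,15],"rot": [0,0,0]}]}}

```text
time: 20.15
eef_pos: [0.5273, -0.1084, 0.2878]
orientation: [0.717, 0.697, 0.0, 0.001]
force: [0.9, 0.8, -0.2]
gripper_width: 0.0854
finger_force: 0.0
```

```bash
python3 - <<'E'
from h import *
o=manip.get_obs();print(o["time"],o["eef_pos"],o["force"])
i=cv2.cvtColor(get_image("scene"),cv2.COLOR_RGB2BGR);t=cv2.cvtColor(get_image("top"),cv2.COLOR_RGB2BGR)
cv2.imwrite("pics/t6.png",t)
o=np.zeros((600,800,3),np.uint8);o[:480,:340]=crop(i,265,210,85,120,4);o[:248,340:]=crop(t,130,175,115,62,4);o[260:590,340:780]=cv2.resize(i,(440,330));cv2.imwrite("pics/c6.png",o)
E
```

```text
20.15 [ 0.52729525 -0.10836442  0.28783664] [ 0.9421885   0.75739136 -0.23576177]
```

View pics/c6.png

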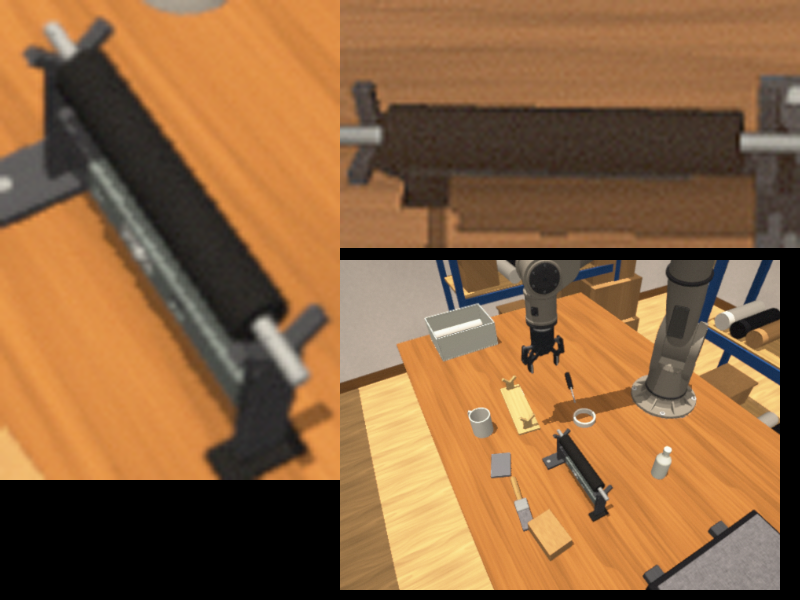

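Both journals lie in their notches, the button is visible in its hole, and nothing else has moved. Handing in.

```bash
python3 -c "
from rig import manip;print(manip.hand_in())"
```

```text
the job is handed in; nothing more can be done
None
```

The stand is widened by one hole with the button popped out, the roller lies in both notches, and the job was handed in at about 20 s; the hand-in call gave no verdict.

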